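Switch off the egg cooker and hold its rack of eggs up to drip

TASK

The eggs are done: turn the egg cooker's dial back to its white off dot, then lift the rack of eggs straight up out of the bowl by its black handle and hold it level and still over the bowl, its feet about 5 cm above the rim, so that it drips back into the cooker, every egg still standing in its ring. Finish while holding it there: do not set it down or let go. Leave the lid, flask, cup and mouse where they are.

Things in the scene. Friction and masses are not known exactly. Their poses are not given: they have to be found in the camera images.
- cooker: Mint-green electric egg cooker, fixed to the desk: a round bowl 168 mm across, inner radius 78 mm, its flat floor 40 mm above the desk. Origin on the desk under the bowl's centre, z up. A control console 104 mm wide, top 45 mm above the desk, juts out along the cooker's own -x to 196 mm from the bowl's centre and carries the dial. Two black lugs stick out 12 mm at its sides (y).
- rim (a point): Centre of the bowl's mouth, level with its rim, 72 mm above the desk; axes as the cooker.
- dial (a joint): Turn of the blue dial on the console, axis upright, in rad: 0 when its white pointer line is at the white off dot, growing clockwise seen from above. Clockwise of off are five growing red bars (cooking, at 0.5 to 2.1), anticlockwise an orange dot (keep warm, -0.8). Range -1.2 to 2.5, starts at 0.7 to 1.45; about 0.04 N m of friction, no clicks, stays where it is left.
- dial_grip (a point): Point to grip on the dial's axis, 75 mm above the desk, 30 mm above the console, 148 mm from the bowl's centre along the cooker's -x. The grip is an upright bar 40 mm long, 13 mm thick, its top 85 mm above the desk, on a disc 42 mm across and 5 mm thick. This point turns with the dial: its x axis lies along the bar towards the pointer's end, where the white line is on the bar's top.
- off_dot (a point): The white off dot, 9 mm across, on the console's black top, 32 mm from the dial's axis towards the bowl (the cooker's +x).
- rack: Steel wire egg rack, loose, about 0.14 kg empty, standing on four feet on the bowl's floor (5 mm of play). Origin at the middle of the plane of its feet, z up. A hoop 143 mm across, 26 mm above the feet, holds six egg rings, centres 48 mm from the middle, at 0, 60 ... 300 degrees from its x axis; the one at 300 is empty. Egg tops are 78 mm above the feet. Two upright wires carry the handle.
- rack_grip (a point): Centre of the rack's handle, a black bar 56 mm long (along the rack's x axis), 14 mm thick (y) and 24 mm tall, 125 mm above the rack's feet; axes as the rack.
- egg1: Brown hen's egg, 44 mm across, 58 mm tall, about 58 g, loose in the rack's ring at 0 degrees, blunt end down and upright, its z axis up along the pointed end; origin at the bottom of its blunt end, 20 mm above the plane of the rack's feet.
- egg2: Brown hen's egg, 44 mm across, 58 mm tall, about 58 g, loose in the rack's ring at 60 degrees, blunt end down and upright, its z axis up along the pointed end; origin at the bottom of its blunt end, 20 mm above the plane of the rack's feet.
- egg3: Brown hen's egg, 44 mm across, 58 mm tall, about 58 g, loose in the rack's ring at 120 degrees, blunt end down and upright, its z axis up along the pointed end; origin at the bottom of its blunt end, 20 mm above the plane of the rack's feet.
- egg4: Brown hen's egg, 44 mm across, 58 mm tall, about 58 g, loose in the rack's ring at 180 degrees, blunt end down and upright, its z axis up along the pointed end; origin at the bottom of its blunt end, 20 mm above the plane of the rack's feet.
- egg5: Brown hen's egg, 44 mm across, 58 mm tall, about 58 g, loose in the rack's ring at 240 degrees, blunt end down and upright, its z axis up along the pointed end; origin at the bottom of its blunt end, 20 mm above the plane of the rack's feet.
- lid: The cooker's clear dome lid, mouth down on the desk, 164 mm across, 116 mm tall with its mint knob; origin at the centre of its underside. To be left alone.
- flask: Pink flask standing on the desk, 66 mm across, 200 mm tall; origin at the centre of its underside. To be left alone.
- cup: Red and white drink cup with lid and straw, 87 mm across, lid at 120 mm, straw to 177 mm; origin at the centre of its underside. To be left alone.
- mouse: White computer mouse, 108 x 58 x 34 mm, long side along its x; origin at the centre of its underside. To be left alone.
Mind the look-alikes: they are no part of the job. What is shaped like the egg1 but purple is not meant.

How it is judged:
By the outcome, as a careful person would: the job done as asked, in the order asked, and still so for the second after the job is handed in, while the arm keeps its last pose, push and grip.
It also fails if it takes over 50 s, if anything falls off the work surface, if the arm or the gripper's body presses on something with over 40 N, if the wrist force passes 120 N, or if a joint passes its speed limit or range.

ROBOT

A 6-joint arm with a two-finger parallel gripper is mounted at the origin on the work surface. World frame = base frame: x ahead of the robot, y to its left, z up, the work surface at z = 0. Lengths are in m, angles in rad, forces in N, time in s.
With the tool pointing down it reaches from about 0.375 to 0.975 m from the base axis. Payload 3.8 kg.
Tool frame: the origin (TCP) lies on the mounting face of the last link; the fingertips stand 173 mm ahead of it and the grasp point (between the pads) lies 155 mm ahead of it; z points along the fingers, y is the line along which they close (so a half turn about z gives the same grasp; the last joint's range is limited). The gripper opens to 85 mm and grips with 20 to 120 N. Pads are 22 mm wide; open, the fingers measure 114 mm over their backs; the gripper's body (76 mm by 85 mm) begins 54 mm behind the grasp point. The pads swing forward as they close: fully open they stand 13 mm farther back than shut.
Start: joints at [1.182, 0.264, 1.604, -0, 1.274, -0.037], TCP at [0.233, 0.634, 0.405] pointing down, gripper open.
Joint ranges: [-2.63, 2.63], [-0.94, 2.18], [0.31, 2.57], [-1.31, 4.45], [0, 2.66], [-2.55, 2.55]. Speed limits (rad/s): [2.57, 2.57, 3.14, 3.14, 3.14, 3.14].

INTERFACE

Orientations are given as a unit quaternion [w, x, y, z].
In Python, from station import env, imaging, workorder gives the robot as it stands.
- The arm moves only by the tool jog_arm, never from a script. Its argument "series" is a list of rows, each an object of numbers: "grip": the opening in per cent of the stroke, from 0 (shut) to 100 (fully open); "dx", "dy", "dz": the shift along the tool's x, y, z in m; "spin": the turn about the tool's z in rad. In form: [{"grip": .., "dx": .., "dy": .., "dz": .., "spin": ..}, ...]. A call has 1 to 8 rows; each row is the pose to reach, as a shift and turn from the pose commanded when the call began, along the tool's axes at that moment; what a row does not reach only later rows make up. A row lasts 1/12 s, in which the tool goes at most 41.7 mm and 7.16 degrees, less where a joint would pass 70% of its speed; a pose out of reach is approached as far as the arm can. A call with a gripper value outside its range is refused whole. The fingers move at their own pace and stop on an object; "newtons" is the grip in N (left out, the last holds). Time passes only in rows, so rows that repeat a pose let the fingers close. It gives the time, the measured TCP pose, the force, the opening and the grip force at its end, in the units of the state.
- env.sense(): the state, without advancing time (a new reading comes with each control period).
- imaging.capture(name): name is "scene" or "top"; returns a dict with "img" (480x640x3 uint8, blue, green, red), "camera_matrix" (3x3 intrinsics, pixels), "R" (3x3) and "t" (3): a world point X has camera coordinates R X + t. Camera axes: x right, y down, z forward; pixel columns grow to the right and rows downward; lengths in m; the calibration is good to about 2 mm. A picture is of the moment at which its call begins. There is no depth.
- workorder.hand_in(): hands the job in; it is judged then, once.
Trained networks look in the newest picture that a camera, given by its name, has taken for a name from the list of things; names that differ only in an ending like _2 or _b are one class to them, and where a whole thing is asked for, a point or a joint stands for the part that bears it (a point fixed in the world has none). Each returns a list of dicts, best first, with "score" (0 to 1); they miss things now and then, are a little off and sometimes report something else, mostly with a low value. They report only what shows in the picture. A call takes as long as a camera call. They do not tell look-alikes from the thing itself.
- imaging.silhouettes(camera, name): "pixels" (480x640 bool, what is visible of it) and "bbox" ([left, top, right, bottom] in pixels, round what is visible of it).
- imaging.landmark_of(camera, name): "at" ([row, column] in pixels: a listed point, or the origin of a listed thing).
The state is a dict: "t": time; "joint_positions": joint angles; "joint_velocities": joint speeds; "joint_torque": joint torques, N m; "position": TCP position; "ee_rot": TCP orientation; "ft_force": force on the tool from outside, world axes, zero at the start; "ft_torque": the same for the moment, N m; "gripper_width": finger opening in m; "grip_force": force on a finger pad.
Only numpy, scipy, OpenCV 4.12 (cv2) and the standard library are available. Lean on these libraries where they do the work, as an engineer would, in place of code of your own. Each camera call takes 0.05 s, during which the arm holds its last target. There are 200 camera calls.

## Working session

There is one attempt and no reset: what is moved stays moved. The work goes in short steps, Python scripts to look and compute and a tool call to move; the robot and the scene stay as the last step left them, time stands still between calls to the robot, and variables do not carry over. Pictures are saved under pics/ and viewed, at most 10 in all, crops included, and the job is handed in when it is done.

Besides the shell and the picture viewer there is one more tool, called after "Call:" by a JSON object that holds its "name" and its "arguments". jog_arm: Moves the arm, as the interface text tells. Its arguments: {"type":"object","properties":{"series":{"type":"array","items":{"type":"object","properties":{"grip":{"type":"number"},"dx":{"type":"number"},"dy":{"type":"number"},"dz":{"type":"number"},"spin":{"type":"number"}}}},"newtons":{"type":"number"}},"required":["series"]}

```bash
mkdir -p pics; ls; cat > h.py <<'E'
from station import env, imaging, workorder
import numpy as np, cv2
def ray(c,rc):
    K=c["camera_matrix"];R=np.array(c["R"]);t=np.array(c["t"])
    d=R.T@np.linalg.solve(K,[rc[1],rc[0],1.]);return -R.T@t,d
def onz(c,rc,z):
    o,d=ray(c,rc);return o+d*(z-o[2])/d[2]
def proj(c,X):
    p=np.array(c["camera_matrix"])@(np.array(c["R"])@np.array(X)+np.array(c["t"]));return p[1]/p[2],p[0]/p[2]
E
python3 - <<'E'
from h import *
s=env.sense();print({k:np.round(v,3) for k,v in s.items()})
Z=dict(cooker=0,rim=.072,dial_grip=.075,off_dot=.045,rack_grip=.165,rack=.04,egg1=.06,egg2=.06,lid=0,flask=0,cup=0,mouse=0)
for n in ("scene","top"):
    c=imaging.capture(n);cv2.imwrite(f"pics/{n}1.png",c["img"])
    print(n,"cam at",np.round(-np.array(c["R"]).T@c["t"],3))
    for k,z in Z.items():
        for d in imaging.landmark_of(n,k)[:6 if 'egg' in k else 2]:
            print(k,round(d["score"],2),np.round(d["at"],1),np.round(onz(c,d["at"],z),4))
E
```

```text
pics
{'t': np.float64(0.0), 'joint_positions': array([ 1.182,  0.265,  1.605,  0.   ,  1.274, -0.037]), 'joint_velocities': array([-0.001,  0.001, -0.001,  0.001, -0.001, -0.001]), 'joint_torque': array([-0.0000e+00, -5.1510e+01, -3.6732e+01,  0.0000e+00,  1.3000e-02,
        0.0000e+00]), 'position': array([0.232, 0.633, 0.403]), 'ee_rot': array([-0.   ,  0.175,  0.985, -0.001]), 'ft_force': array([-0.092, -0.232,  1.298]), 'ft_torque': array([0.019, 0.023, 0.016]), 'grip_force': np.float64(0.0), 'gripper_width': np.float64(0.085)}
scene cam at [ 1.287 -0.564  0.902]
cooker 0.64 [298.1 290.9] [ 0.5992 -0.1055  0.    ]
rim 0.82 [274.4 290.6] [ 0.5971 -0.1009  0.072 ]
dial_grip 0.52 [232.2 278.2] [ 0.4659 -0.041   0.075 ]
off_dot 0.67 [253.  280.4] [ 0.5016 -0.0621  0.045 ]
rack_grip 0.85 [245.1 291.5] [ 0.6064 -0.1005  0.165 ]
rack 0.65 [286.4 291.2] [ 0.6018 -0.1044  0.04  ]
egg1 0.84 [362.8 242.4] [ 0.7202 -0.3062  0.06  ]
egg1 0.8 [378.6 317.7] [ 0.8378 -0.2167  0.06  ]
egg1 0.76 [295.  295.1] [ 0.6434 -0.1237  0.06  ]
egg1 0.72 [268.7 304.8] [ 0.5927 -0.0585  0.06  ]
egg1 0.65 [3
[... 1221 characters left out ...]
  0.06  ]
egg1 0.55 [181.7 366.3] [ 0.7742 -0.1121  0.06  ]
egg1 0.51 [256.2 356.7] [ 0.5655 -0.0847  0.06  ]
egg2 0.76 [253.5 377.2] [ 0.5731 -0.141   0.06  ]
egg2 0.64 [218.3 429. ] [ 0.6715 -0.2852  0.06  ]
egg2 0.6 [229.6 351.6] [ 0.6391 -0.0708  0.06  ]
egg2 0.59 [176.1 392. ] [ 0.7905 -0.184   0.06  ]
egg2 0.55 [181.7 366.3] [ 0.7742 -0.1121  0.06  ]
egg2 0.51 [256.2 356.7] [ 0.5655 -0.0847  0.06  ]
lid 0.65 [296.9 176.9] [0.4528 0.4221 0.    ]
lid 0.18 [224.8 369.9] [ 0.6615 -0.1265  0.    ]
flask 0.84 [222.2 457.8] [ 0.6701 -0.3802  0.    ]
cup 0.79 [218.9 194.1] [0.6768 0.381  0.    ]
cup 0.24 [311.  474.6] [ 0.4165 -0.4211  0.    ]
mouse 0.59 [310.4 476.9] [ 0.4182 -0.4276  0.    ]
```

```bash
python3 - <<'E'
from h import *
a=cv2.imread("pics/scene1.png")
t=cv2.imread("pics/top1.png")[190:330,290:430]
t=cv2.resize(t,(600,600),interpolation=cv2.INTER_CUBIC);cv2.imwrite("pics/top_crop.png",t)
b=cv2.resize(a[190:340,220:370],(600,600),interpolation=cv2.INTER_CUBIC);cv2.imwrite("pics/sc_crop.png",b)
E
```

```text
(no output)
```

View pics/scene1.png

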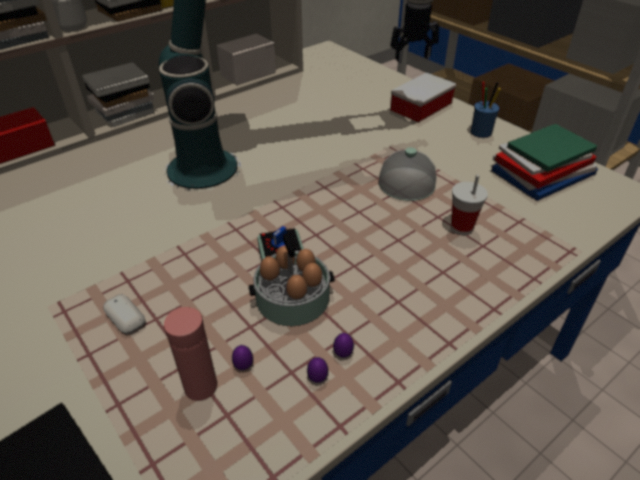

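View pics/top_crop.png

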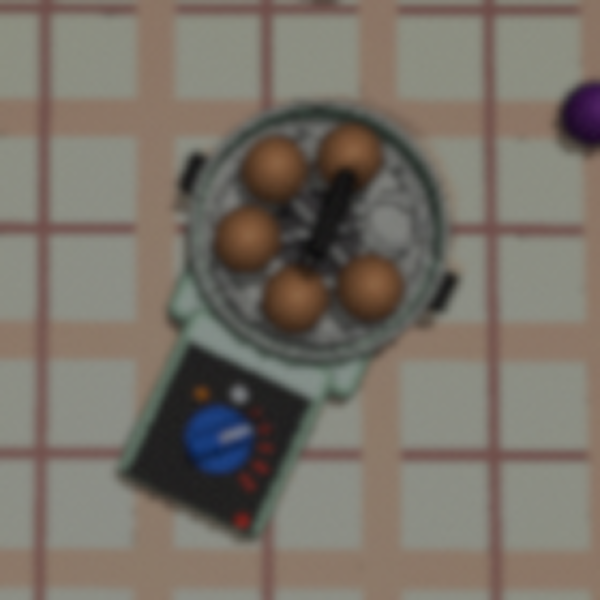

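View pics/sc_crop.png

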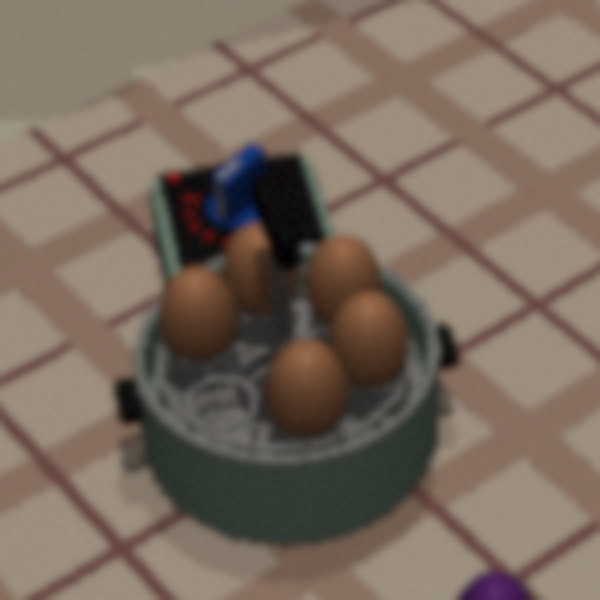

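The scene picture shows the brown eggs in the rack (cooker rim about row 274, col 290). The egg look-alikes are three purple eggs at (row 357, col 242), (369, 317) and (345, 343). For the off dot, the possible confusions in the top crop are the orange dot (crop col 202, row 393) and the red dot (243, 520). The white one at (240, 394) is the off dot. The blue dial is at (219, 439) and its white line points right and slightly up. The black handle runs from (313, 258) to (346, 178), and the empty ring is at (390, 225).

```bash
cat >> h.py <<'E'
from scipy.optimize import least_squares
def cooker_pts(p):
    x,y,a=p;u=np.array([np.cos(a),np.sin(a)])
    f=lambda r,z:np.r_[np.array([x,y])+r*u,z]
    return dict(rim=f(0,.072),dial_grip=f(-.148,.075),off_dot=f(-.116,.045),cooker=f(0,0))
E
python3 - <<'E'
from h import *
obs=[];C={}
for n in ("scene","top"):
    c=imaging.capture(n);C[n]=c
    for k in ("rim","dial_grip","off_dot","cooker"):
        L=imaging.landmark_of(n,k)
        if L: obs.append((n,k,np.array(L[0]["at"])))
c=C["top"];im=c["img"].astype(int);hsv=cv2.cvtColor(c["img"],cv2.COLOR_BGR2HSV)
# white: off dot and pointer line
win=np.zeros(im.shape[:2],bool);win[270:316,320:364]=1
w=(win&(hsv[...,1]<90)&(hsv[...,2]>105)).astype(np.uint8)
nl,lab,st,ce=cv2.connectedComponentsWithStats(w)
for i in range(1,nl):print("white",st[i],ce[i])
bl=win&(hsv[...,0]>100)&(hsv[...,0]<130)&(hsv[...,1]>120)&(hsv[...,2]>50)
print("blue centroid rc",np.argwhere(bl).mean(0))
fun=lambda p:np.concatenate([np.array(proj(C[n],cooker_pts(p)[k]))-at for n,k,at in obs])
r=least_squares(fun,[.6,-.105,-.44],loss="soft_l1",x_scale=[.01,.01,.1])
print(r.x,np.round(r.fun.reshape(-1,2),1));P=cooker_pts(r.x);print(P)
print("off_dot proj top",proj(c,P["off_dot"]),"dial axis z.05",proj(c,np.r_[P["dial_grip"][:2],.05]))
# handle mask from networks/dark
hsv=cv2.cvtColor(c["img"],cv2.COLOR_BGR2HSV)
w2=np.zeros(im.shape[:2],bool);w2[226:254,358:378]=1
d=np.argwhere(w2&(hsv[...,2]<42)).astype(float)
X=np.array([onz(c,q,.172)[:2] for q in d]);m=X.mean(0);e,V=np.linalg.eigh(np.cov(X.T));v=V[:,1]*np.sign(V[0,1])
print("handle n",len(d),m,np.degrees(np.arctan2(v[1],v[0])),np.ptp((X-m)@v))
for n in C:
  for L in imaging.landmark_of(n,"rack_grip")[:1]:print(n,onz(C[n],L["at"],.165))
E
```

```text
white [320 270  12  25 162] [323.60493827 278.30864198]
white [337 270  27  14 116] [352.70689655 275.26724138]
white [345 281   2   2   4] [345.5 281.5]
white [351 285  13  31 219] [358.89497717 304.79908676]
white [342 290   6   3  11] [344.27272727 290.81818182]
white [320 304  25  12 163] [328.26993865 311.36196319]
blue centroid rc [292.27835052 340.        ]
[ 0.60106476 -0.10202484 -0.43964982] [[-0.5  0.2]
 [-4.3 -3.3]
 [-0.3  0.4]
 [-0.3 -0.9]
 [ 0.6 -2. ]
 [-0.8 -0.8]
 [-3.9  2.2]
 [-4.1  0.9]]
{'rim': array([ 0.60106476, -0.10202484,  0.072     ]), 'dial_grip': array([ 0.46713945, -0.0390327 ,  0.075     ]), 'off_dot': array([ 0.49609628, -0.05265262,  0.045     ]), 'cooker': array([ 0.60106476, -0.10202484,  0.        ])}
off_dot proj top (np.float64(281.69385112129385), np.float64(344.84085893528123)) dial axis z.05 (np.float64(292.20645080381104), np.float64(339.9376492122398))
handle n 162 [ 0.59424386 -0.10151473] -23.46983904608295 0.06069210460697963
scene [ 0.5988747  -0.09538764  0.165     ]
top [ 0.603721   -0.11486643  0.165     ]
```

```bash
python3 - <<'E'
from h import *
c=imaging.capture("top");g=c["img"].astype(float)
s=g.min(2)[286:298,336:350];s=np.clip(s-60,0,None)  # whiteness
s[-2:]*=0
rr,cc=np.mgrid[286:298,336:350]
P=np.stack([onz(c,(a,b),.085)[:2] for a,b in zip(rr.ravel(),cc.ravel())]);w=s.ravel()
print(np.round(s).astype(int))
ax=np.array([.4671,-.0390]);m=(w[:,None]*P).sum(0)/w.sum()
d=m-ax;print("from axis",d,np.degrees(np.arctan2(d[1],d[0])))
S=np.cov(P.T,aweights=w);e,V=np.linalg.eigh(S);print("pca",np.degrees(np.arctan2(V[1,1],V[0,1])),e)
E
```

```text
[[ 0  0  0  0  0  0  0  0  0  0  0  0  0  0]
 [ 0  0  0  0  0  0  0  0  0  0  0  0  0  0]
 [ 0  0  0  0  0  0  0  0  0  0  0  0  0  0]
 [ 0  0  0  0  0  0  0  0  0  4 12  8  0  0]
 [ 0  0  0  0  0  0  1 16 27 34 35 23  2  0]
 [ 0  0  0  0  0  4 27 37 38 34 22  5  0  0]
 [ 0  0  0  0  0  7 22 22 14  3  0  0  0  0]
 [ 0  0  0  0  0  0  0  0  0  0  0  0  0  0]
 [ 0  0  0  0  0  0  0  0  0  0  0  0  0  0]
 [ 0  0  0  0  0  0  0  0  0  0  0  0  0  0]
 [ 0  0  0  0  0  0  0  0  0  0  0  0  0  0]
 [ 0  0  0  0  0  0  0  0  0  0  0  0  0  0]]
from axis [ 0.00360366 -0.01082002] -71.57939574081412
pca 109.62457543935481 [2.96228573e-06 2.23317053e-05]
```

Call:
{"name": "jog_arm", "arguments": {"series": [{"dx": -0.03, "dy": -0.03, "dz": 0, "spin": 0.1, "grip": 100}, {"dx": -0.452, "dy": -0.551, "dz": 0, "spin": 0.9}, {"dx": -0.452, "dy": -0.551, "dz": 0, "spin": 0.9}, {"dx": -0.452, "dy": -0.551, "dz": 0, "spin": 0.9}, {"dx": -0.452, "dy": -0.551, "dz": 0, "spin": 0.9}, {"dx": -0.452, "dy": -0.551, "dz": 0, "spin": 0.9}, {"dx": -0.452, "dy": -0.551, "dz": 0, "spin": 0.9}, {"dx": -0.452, "dy": -0.551, "dz": 0, "spin": 0.9}]}}

```text
$.series[1]: bad value
```

Call:
{"name": "jog_arm", "arguments": {"series": [{"dx": -0.452, "dy": -0.551, "dz": 0, "spin": 0.89, "grip": 100}, {"dx": -0.452, "dy": -0.551, "dz": 0, "spin": 0.89, "grip": 100}, {"dx": -0.452, "dy": -0.551, "dz": 0, "spin": 0.89, "grip": 100}, {"dx": -0.452, "dy": -0.551, "dz": 0, "spin": 0.89, "grip": 100}, {"dx": -0.452, "dy": -0.551, "dz": 0, "spin": 0.89, "grip": 100}, {"dx": -0.452, "dy": -0.551, "dz": 0, "spin": 0.89, "grip": 100}, {"dx": -0.452, "dy": -0.551, "dz": 0, "spin": 0.89, "grip": 100}, {"dx": -0.452, "dy": -0.551, "dz": 0, "spin": 0.89, "grip": 100}]}}

```text
t: 2.62
position: [0.3423, 0.317, 0.4049]
ee_rot: [0.0, 0.584, 0.812, 0.0]
ft_force: [0.9, -0.1, -0.8]
gripper_width: 0.0855
grip_force: 0.0
```

Call:
{"name": "jog_arm", "arguments": {"series": [{"dx": -0.36, "dy": 0.005, "dz": 0.08, "spin": 0, "grip": 100}, {"dx": -0.36, "dy": 0.005, "dz": 0.08, "spin": 0, "grip": 100}, {"dx": -0.36, "dy": 0.005, "dz": 0.08, "spin": 0, "grip": 100}, {"dx": -0.36, "dy": 0.005, "dz": 0.08, "spin": 0, "grip": 100}, {"dx": -0.36, "dy": 0.005, "dz": 0.08, "spin": 0, "grip": 100}, {"dx": -0.36, "dy": 0.005, "dz": 0.08, "spin": 0, "grip": 100}, {"dx": -0.36, "dy": 0.005, "dz": 0.08, "spin": 0, "grip": 100}, {"dx": -0.36, "dy": 0.005, "dz": 0.08, "spin": 0, "grip": 100}]}}

```text
t: 3.28
position: [0.4518, 0.0104, 0.3325]
ee_rot: [0.001, 0.582, 0.813, 0.001]
ft_force: [-0.6, 0.5, -0.3]
gripper_width: 0.085
grip_force: 0.0
```

Call:
{"name": "jog_arm", "arguments": {"series": [{"dx": 0, "dy": 0, "dz": 0, "spin": 0, "grip": 100}, {"dx": 0, "dy": 0, "dz": 0, "spin": 0, "grip": 100}]}}

```text
t: 3.45
position: [0.4519, 0.0104, 0.332]
ee_rot: [-0.0, 0.584, 0.812, -0.0]
ft_force: [-0.8, 0.3, 0.4]
gripper_width: 0.0854
grip_force: 0.0
```

```bash
cat >> h.py <<'E'
def need(x,y,z,ydeg):
    """tool-frame shift (dx,dy,dz,spin) to bring TCP to x,y,z, tool y at ydeg"""
    from scipy.spatial.transform import Rotation as Ro
    s=env.sense();q=s["ee_rot"];R=Ro.from_quat([q[1],q[2],q[3],q[0]]).as_matrix()
    d=R.T@(np.array([x,y,z])-s["position"]);a=np.degrees(np.arctan2(R[1,1],R[0,1]))
    print("t",s["t"],"pos",np.round(s["position"],4),"yang",a,"need",np.round(d,4),"spin",np.radians(a-ydeg))
E
python3 - <<'E'
from h import *
need(.467,-.039,.23,19)
c=imaging.capture("scene");cv2.imwrite("pics/d1.png",cv2.resize(c["img"][150:300,200:370],(680,600),interpolation=cv2.INTER_CUBIC))
E
```

```text
t 3.45 pos [0.4519 0.0104 0.332 ] yang 18.549380549442386 need [-0.0517 -0.0013  0.102 ] spin -0.007864793085758161
```

View pics/d1.png

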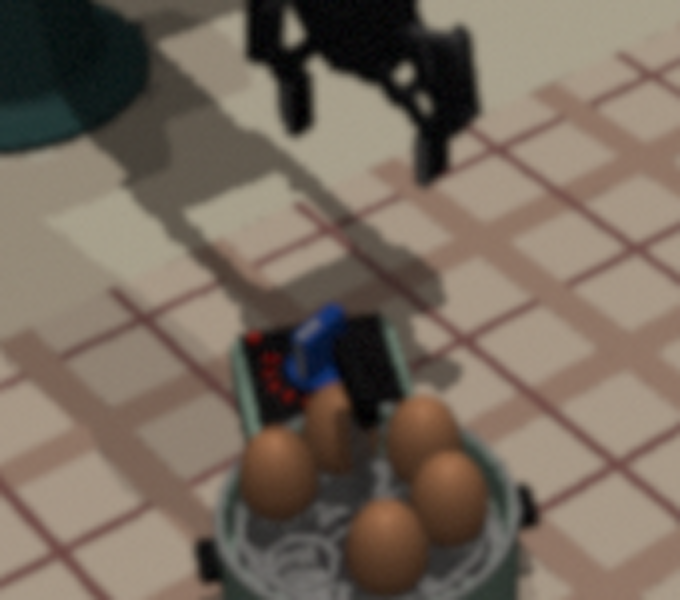

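The crop shows the blue dial grip at (320, 345), with the open gripper above and behind it at (350, 100). Nothing is in the way, so I'll centre over the dial and go down.

Call:
{"name": "jog_arm", "arguments": {"series": [{"dx": -0.03, "dy": -0.001, "dz": 0.02, "spin": -0.008, "grip": 100}, {"dx": -0.052, "dy": -0.001, "dz": 0.04, "spin": -0.008, "grip": 100}, {"dx": -0.052, "dy": -0.001, "dz": 0.06, "spin": -0.008, "grip": 100}, {"dx": -0.052, "dy": -0.001, "dz": 0.085, "spin": -0.008, "grip": 80}, {"dx": -0.052, "dy": -0.001, "dz": 0.1, "spin": -0.008, "grip": 60}, {"dx": -0.052, "dy": -0.001, "dz": 0.1, "spin": -0.008, "grip": 60}, {"dx": -0.052, "dy": -0.001, "dz": 0.1, "spin": -0.008, "grip": 60}]}}

```text
t: 4.08
position: [0.4671, -0.0356, 0.2321]
ee_rot: [-0.001, 0.578, 0.816, -0.0]
ft_force: [0.3, 0.2, 0.4]
gripper_width: 0.0512
grip_force: 0.0
```

```bash
python3 - <<'E'
from h import *
need(.467,-.039,.23,19)
print(env.sense()["ft_force"],env.sense()["gripper_width"])
c=imaging.capture("scene");cv2.imwrite("pics/d2.png",cv2.resize(c["img"][190:270,230:330],(750,600),interpolation=cv2.INTER_CUBIC))
E
```

```text
t 4.0833 pos [ 0.4671 -0.0356  0.2321] yang 19.442695105886568 need [-0.0032 -0.0012  0.0021] spin 0.007726487180185535
[0.30058838 0.20764617 0.38868764] 0.051218972939671946
```

View pics/d2.png

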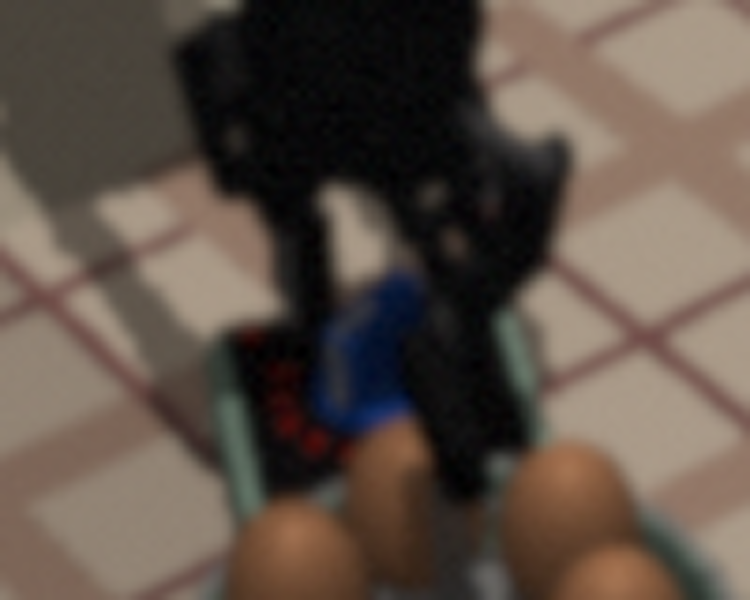

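The bar (370, 350) sits between the two fingers (300, 260 and 450, 320). I'll make a 3 mm correction and close gently.

Call:
{"name": "jog_arm", "arguments": {"series": [{"dx": -0.003, "dy": -0.001, "dz": 0.002, "spin": 0, "grip": 60}, {"dx": -0.003, "dy": -0.001, "dz": 0.002, "spin": 0, "grip": 30}, {"dx": -0.003, "dy": -0.001, "dz": 0.002, "spin": 0, "grip": 15}, {"dx": -0.003, "dy": -0.001, "dz": 0.002, "spin": 0, "grip": 5}, {"dx": -0.003, "dy": -0.001, "dz": 0.002, "spin": 0, "grip": 0}, {"dx": -0.003, "dy": -0.001, "dz": 0.002, "spin": 0, "grip": 0}, {"dx": -0.003, "dy": -0.001, "dz": 0.002, "spin": 0, "grip": 0}, {"dx": -0.003, "dy": -0.001, "dz": 0.002, "spin": 0, "grip": 0}], "newtons": 30}}

```text
t: 4.8
position: [0.4683, -0.0402, 0.2313]
ee_rot: [0.001, 0.579, 0.816, 0.001]
ft_force: [0.6, 2.2, 5.6]
gripper_width: 0.0127
grip_force: 34.1
```

```bash
python3 - <<'E'
from h import *
need(.467,-.039,.23,64.8)
s=env.sense();print(s["ft_force"],s["ft_torque"],s["gripper_width"],s["grip_force"])
E
```

```text
t 4.8 pos [ 0.4683 -0.0402  0.2313] yang 19.291965419201766 need [ 0.0016 -0.0008  0.0013] spin -0.7942650395463666
[0.55618623 2.18460938 5.6222706 ] [ 0.32594897  0.03862534 -0.02500712] 0.012667619484512314 34.07482624053955
```

Call:
{"name": "jog_arm", "arguments": {"series": [{"dx": 0, "dy": 0, "dz": 0, "spin": -0.1, "grip": 0}, {"dx": 0, "dy": 0, "dz": 0, "spin": -0.2, "grip": 0}, {"dx": 0, "dy": 0, "dz": 0, "spin": -0.3, "grip": 0}, {"dx": 0, "dy": 0, "dz": 0, "spin": -0.4, "grip": 0}, {"dx": 0, "dy": 0, "dz": 0, "spin": -0.5, "grip": 0}, {"dx": 0, "dy": 0, "dz": 0, "spin": -0.6, "grip": 0}, {"dx": 0, "dy": 0, "dz": 0, "spin": -0.7, "grip": 0}, {"dx": 0, "dy": 0, "dz": 0, "spin": -0.79, "grip": 0}]}}

```text
t: 5.47
position: [0.468, -0.0406, 0.2313]
ee_rot: [0.001, 0.218, 0.976, -0.0]
ft_force: [-1.4, -0.4, 7.7]
gripper_width: 0.0123
grip_force: 34.4
```

Call:
{"name": "jog_arm", "arguments": {"series": [{"dx": 0, "dy": 0, "dz": 0, "spin": 0, "grip": 0}, {"dx": 0, "dy": 0, "dz": 0, "spin": 0, "grip": 0}, {"dx": 0, "dy": 0, "dz": 0, "spin": 0, "grip": 0}]}}

```text
t: 5.72
position: [0.468, -0.0406, 0.2313]
ee_rot: [0.0, 0.22, 0.975, -0.0]
ft_force: [-1.2, 0.6, 7.3]
gripper_width: 0.0123
grip_force: 34.3
```

```bash
python3 - <<'E'
from h import *
need(.467,-.039,.23,64.8)
s=env.sense();print(s["ft_force"],s["ft_torque"],s["gripper_width"],s["grip_force"])
E
```

```text
t 5.7167 pos [ 0.468  -0.0406  0.2313] yang 64.58112252892629 need [0.0015 0.001  0.0013] spin -0.0038201325286749
[-1.23295059  0.56270009  7.3011904 ] [ 0.03453739  0.23599424 -0.01154552] 0.01227285883318937 34.328269958496094
```

Now open partly, rise clear, back off toward the robot so the top camera can see the dial, and check.

Call:
{"name": "jog_arm", "arguments": {"series": [{"dx": 0, "dy": 0, "dz": 0, "spin": 0, "grip": 20}, {"dx": 0, "dy": 0, "dz": 0, "spin": 0, "grip": 40}, {"dx": 0, "dy": 0, "dz": 0, "spin": 0, "grip": 50}, {"dx": 0, "dy": 0, "dz": 0, "spin": 0, "grip": 50}, {"dx": 0, "dy": 0, "dz": -0.03, "spin": 0, "grip": 50}, {"dx": 0, "dy": 0, "dz": -0.07, "spin": 0, "grip": 70}, {"dx": 0, "dy": 0, "dz": -0.11, "spin": 0, "grip": 100}, {"dx": 0, "dy": 0, "dz": -0.15, "spin": 0, "grip": 100}]}}

```text
t: 6.38
position: [0.4669, -0.0402, 0.3812]
ee_rot: [-0.001, 0.22, 0.975, -0.0]
ft_force: [1.7, -0.6, -0.4]
gripper_width: 0.077
grip_force: 0.0
```

Call:
{"name": "jog_arm", "arguments": {"series": [{"dx": 0, "dy": 0.04, "dz": 0, "spin": 0, "grip": 100}, {"dx": 0, "dy": 0.08, "dz": 0, "spin": 0, "grip": 100}, {"dx": 0, "dy": 0.12, "dz": 0, "spin": 0, "grip": 100}, {"dx": 0, "dy": 0.16, "dz": 0, "spin": 0, "grip": 100}, {"dx": 0, "dy": 0.2, "dz": 0, "spin": 0, "grip": 100}, {"dx": 0, "dy": 0.2, "dz": 0, "spin": 0, "grip": 100}, {"dx": 0, "dy": 0.2, "dz": 0, "spin": 0, "grip": 100}]}}

```text
t: 6.97
position: [0.5538, 0.1421, 0.3795]
ee_rot: [-0.001, 0.218, 0.976, -0.0]
ft_force: [-0.1, -0.5, -0.2]
gripper_width: 0.0857
grip_force: 0.0
```

```bash
python3 - <<'E'
from h import *
need(.6,-.1,.36,64.8)
c=imaging.capture("top");cv2.imwrite("pics/t2.png",cv2.resize(c["img"][215:315,310:410],(600,600),interpolation=cv2.INTER_CUBIC))
for L in imaging.landmark_of("top","rack_grip")[:2]:print(L["score"],L["at"],onz(c,L["at"],.165))
g=c["img"].astype(float)
s=np.clip(g.min(2)[283:297,334:350]-60,0,None);print(np.round(s).astype(int))
print("axis z.085",proj(c,(.4671,-.039,.085)))
E
```

```text
t 6.9667 pos [0.5538 0.1421 0.3795] yang 64.77280492884431 need [-0.145  -0.1993  0.0196] spin -0.0004746435319809005
0.91 [239.3, 367.4] [ 0.59983856 -0.10593032  0.165     ]
0.71 [260.2, 357.8] [ 0.54641305 -0.08131544  0.165     ]
[[ 0  0  0  0  0  0  0  0  0  0 11 28 26  5  0  0]
 [ 0  0  0  0  0  0  0  0  0  0  0  2  0  0  0  0]
 [ 0  0  0  0  0  0  0  0  0  6 13  0  0  0  0  0]
 [ 0  0  0  0  0  0  0  0  3 26 28  4  0  0  0  0]
 [ 0  0  0  0  0  0  0  0 20 37 26  0  0  0  0  0]
 [ 0  0  0  0  0  0  0  7 32 37 14  0  0  0  0  0]
 [ 0  0  0  0  0  0  0 20 38 28  0  0  0  0  0  0]
 [ 0  0  0  0  0  0  0 27 35 13  0  0  0  0  0  0]
 [ 0  0  0  0  0  0  0 17 18  0  0  0  0  0  0  0]
 [ 0  0  0  0  0  0  0  0  0  0  0  0  0  0  0  0]
 [ 0  0  0  0  0  0  0  0  0  0  0  0  0  0  0  0]
 [ 0  0  0  0  0  0  0  0  0  0  0  0  0  0  0  0]
 [ 0  0  0  0  0  0  0  0  0  0  0  0  0  0  0  0]
 [ 0  0  0  0  0  0  0  0  0  0  0  0  0  0  0  0]]
axis z.085 (np.float64(292.0419077220672), np.float64(340.25631916938266))
```

View pics/t2.png

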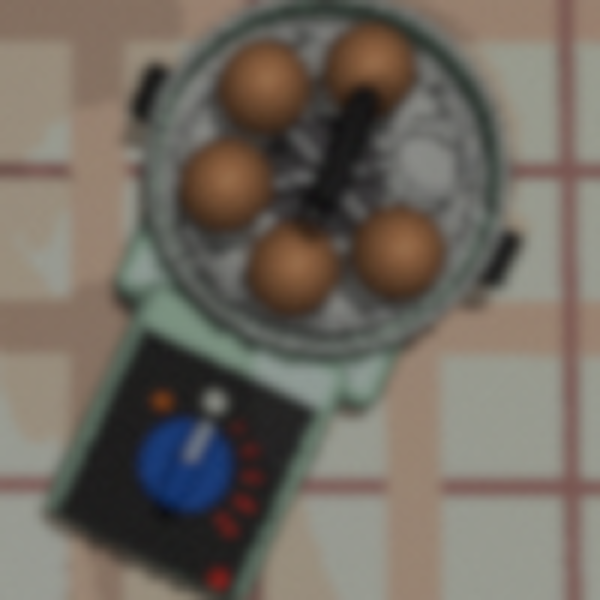

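The dial's white line, from (190, 460) to (207, 425), now points at the white dot at (214, 402). The handle runs from about (318, 205) to (365, 95). Next I'll refine the rack pose from the eggs and the handle.

```bash
python3 - <<'E'
from h import *
C={n:imaging.capture(n) for n in("top","scene")}
# egg sillhouettes centroids -> rack pose
obs=[]
for n,c in C.items():
    for L in imaging.silhouettes(n,"egg1"):
        m=L["pixels"];bgr=c["img"][m].mean(0)
        if L["score"]<.3 or bgr[2]<bgr[0]*1.3: continue
        b=L["bbox"];obs.append((n,np.argwhere(m).mean(0),m.sum(),b))
top=[o for o in obs if o[0]=="top"]
print([(o[0],np.round(o[1],1),int(o[2])) for o in obs])
def model(p,z=.087):
    return [np.array([p[0]+.048*np.cos(p[2]+k*np.pi/3),p[1]+.048*np.sin(p[2]+k*np.pi/3),z]) for k in range(5)]
def f(p):
    q=[np.array(proj(C["top"],X)) for X in model(p)]
    return np.concatenate([min((a-o[1] for a in q),key=np.linalg.norm) for o in top])
r=least_squares(f,[.6,-.103,-.43],loss="soft_l1",x_scale=[.01,.01,.1]);print("eggs",r.x,np.degrees(r.x[2]),np.round(r.fun.reshape(-1,2),1))
c=C["top"];g=c["img"].max(2)
w=np.zeros(g.shape,bool);w[229:251,361:375]=1
m=(w&(g<38)).astype(np.uint8);nl,lab,st,ce=cv2.connectedComponentsWithStats(m);i=1+st[1:,4].argmax()
X=np.array([onz(c,q,.177)[:2] for q in np.argwhere(lab==i)]);rc=cv2.minAreaRect((X*1000).astype(np.float32));print("handle",len(X),rc,X.mean(0))
mm=X.mean(0);e,V=np.linalg.eigh(np.cov(X.T));print(np.degrees(np.arctan(V[1,1]/V[0,1])))
print("\n".join("".join("%4d"%v for v in row) for row in g[226:254,358:378]))
for n in C:
    L=imaging.landmark_of(n,"rack_grip")[0];print(n,L["at"],"score",L["score"],"pred",proj(C[n],(r.x[0],r.x[1],.165)))
E
```

```text
[('top', array([256.7, 376.3]), 209), ('top', array([245.8, 347.7]), 216), ('top', array([259.3, 358.5]), 221), ('top', array([226. , 371.1]), 201), ('top', array([229.3, 353.6]), 166), ('scene', array([286.7, 296.4]), 403), ('scene', array([258.1, 304.6]), 290), ('scene', array([274.5, 312. ]), 389), ('scene', array([267.9, 269.2]), 385), ('scene', array([256. , 281.9]), 208)]
eggs [ 0.59957113 -0.10549051 -0.35911398] -20.5757151700175 [[-0.1  0. ]
 [-0.1 -0.3]
 [ 0.1  0.3]
 [ 0.4 -0. ]
 [-0.1  0. ]]
handle 118 ((596.6903686523438, -101.44589233398438), (18.077600479125977, 56.54519271850586), 69.8658218383789) [ 0.59690884 -0.10291696]
-22.840542496610713
 117 105  96  95  96  84  77  82  93 105 116 125 134 138 139 136 131 125 114 103
 121 108  95  87  81  73  69  78  90 101 109 116 121 123 122 120 119 115 109  99
 119 107  93  80  68  63  65  73  84  92  95  96  95  97 100 104 105 104  99  92
 116 104  90  75  63  60  63  69  76  80  75  65  59  63  74  87  92  92  89  85
 110  99  86  72  62  63  63  64  67  64  53  37  32  35  49  67  79  80  81  85
 102  92  81  71  62  63  63
[... 1335 characters left out ...]
5  97 103 106
  51  46  33  24  18  20  23  26  43  67  82  78  65  60  64  76  89  93  91  94
  55  45  37  30  27  21  18  25  40  63  82  86  77  64  65  76  88  90  88  91
  53  42  36  36  36  28  27  34  40  51  69  84  84  72  71  83  91  96  98  99
  56  48  38  41  40  34  38  43  43  45  55  69  78  77  83  92 102 106 111 112
  71  59  51  47  44  44  46  47  48  45  47  58  71  81  92 102 112 118 123 124
  90  78  67  57  55  55  55  55  54  53  52  60  74  87 100 111 120 126 133 135
top [240.0, 365.4] score 0.77 pred (np.float64(239.40363137557037), np.float64(367.2278358843544))
scene [246.5, 291.3] score 0.58 pred (np.float64(244.41164376505418), np.float64(287.58889510177977))
```

Call:
{"name": "jog_arm", "arguments": {"series": [{"dx": -0.024, "dy": -0.033, "dz": 0, "spin": -0.02, "grip": 100}, {"dx": -0.048, "dy": -0.067, "dz": 0, "spin": -0.04, "grip": 100}, {"dx": -0.072, "dy": -0.1, "dz": 0, "spin": -0.065, "grip": 100}, {"dx": -0.096, "dy": -0.133, "dz": 0, "spin": -0.065, "grip": 100}, {"dx": -0.12, "dy": -0.167, "dz": 0, "spin": -0.065, "grip": 100}, {"dx": -0.145, "dy": -0.2, "dz": 0, "spin": -0.065, "grip": 100}, {"dx": -0.145, "dy": -0.2, "dz": 0, "spin": -0.065, "grip": 100}, {"dx": -0.145, "dy": -0.2, "dz": 0, "spin": -0.065, "grip": 100}]}}

```text
t: 8.03
position: [0.5983, -0.1055, 0.3805]
ee_rot: [0.0, 0.191, 0.982, -0.0]
ft_force: [0.6, -0.4, 0.3]
gripper_width: 0.0856
grip_force: 0.0
```

```bash
python3 - <<'E'
from h import *
need(.5985,-.1045,.32,68.5)
E
```

```text
t 8.0333 pos [ 0.5983 -0.1055  0.3805] yang 68.00230693193441 need [0.0002 0.001  0.0605] spin -0.008686382702096738
```

Call:
{"name": "jog_arm", "arguments": {"series": [{"dx": 0, "dy": 0.001, "dz": 0.02, "spin": -0.008, "grip": 100}, {"dx": 0, "dy": 0.001, "dz": 0.04, "spin": -0.008, "grip": 100}, {"dx": 0, "dy": 0.001, "dz": 0.052, "spin": -0.008, "grip": 100}, {"dx": 0, "dy": 0.001, "dz": 0.06, "spin": -0.008, "grip": 80}, {"dx": 0, "dy": 0.001, "dz": 0.06, "spin": -0.008, "grip": 60}, {"dx": 0, "dy": 0.001, "dz": 0.06, "spin": -0.008, "grip": 50}, {"dx": 0, "dy": 0.001, "dz": 0.06, "spin": -0.008, "grip": 50}]}}

```text
t: 8.62
position: [0.5993, -0.1013, 0.3215]
ee_rot: [0.001, 0.184, 0.983, 0.0]
ft_force: [-0.4, 0.6, 1.0]
gripper_width: 0.0429
grip_force: 0.0
```

```bash
python3 - <<'E'
from h import *
need(.5985,-.1045,.32,68.5);s=env.sense();print(s["gripper_width"],s["ft_force"])
c=imaging.capture("scene");cv2.imwrite("pics/g1.png",cv2.resize(c["img"][200:320,220:370],(750,600),interpolation=cv2.INTER_CUBIC))
E
```

```text
t 8.6167 pos [ 0.5993 -0.1013  0.3215] yang 68.78728618350422 need [-0.0004 -0.0033  0.0015] spin 0.005014089797637286
0.04290636613356217 [-0.40294657  0.58323406  1.02448222]
```

View pics/g1.png

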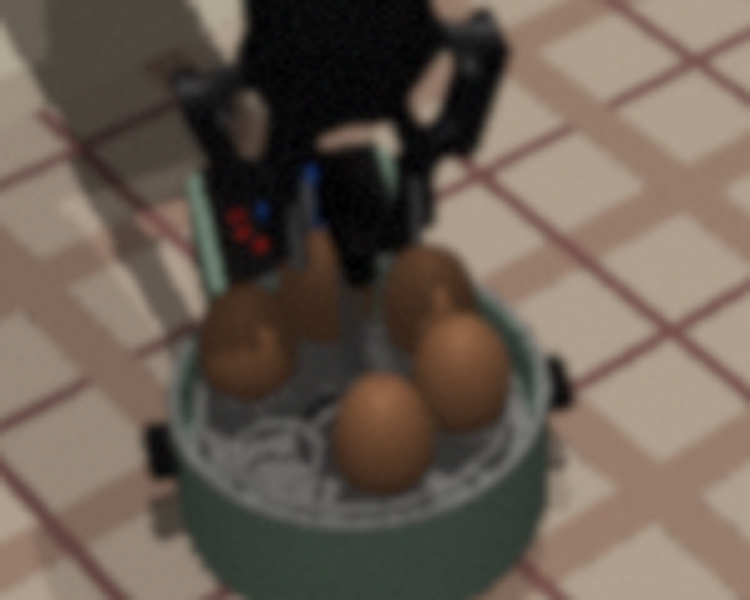

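The handle (357, 210) is centred between the two fingers (302, 220 and 415, 200), with tips clear of the eggs. I'll close slowly, then firm up the grip.

Call:
{"name": "jog_arm", "arguments": {"series": [{"dx": 0, "dy": -0.002, "dz": 0.001, "spin": 0, "grip": 40}, {"dx": 0, "dy": -0.002, "dz": 0.001, "spin": 0, "grip": 32}, {"dx": 0, "dy": -0.002, "dz": 0.001, "spin": 0, "grip": 26}, {"dx": 0, "dy": -0.002, "dz": 0.001, "spin": 0, "grip": 22}, {"dx": 0, "dy": -0.002, "dz": 0.001, "spin": 0, "grip": 18}, {"dx": 0, "dy": -0.002, "dz": 0.001, "spin": 0, "grip": 14}, {"dx": 0, "dy": -0.002, "dz": 0.001, "spin": 0, "grip": 8}, {"dx": 0, "dy": -0.002, "dz": 0.001, "spin": 0, "grip": 0}], "newtons": 20}}

```text
t: 9.33
position: [0.5982, -0.1037, 0.3196]
ee_rot: [0.0, 0.184, 0.983, -0.0]
ft_force: [0.0, -0.5, 1.0]
gripper_width: 0.0137
grip_force: 23.0
```

Call:
{"name": "jog_arm", "arguments": {"series": [{"dx": 0, "dy": 0, "dz": 0, "spin": 0, "grip": 0}, {"dx": 0, "dy": 0, "dz": 0, "spin": 0, "grip": 0}, {"dx": 0, "dy": 0, "dz": 0, "spin": 0, "grip": 0}, {"dx": 0, "dy": 0, "dz": 0, "spin": 0, "grip": 0}], "newtons": 70}}

```text
t: 9.67
position: [0.5982, -0.1036, 0.3196]
ee_rot: [0.0, 0.184, 0.983, -0.0]
ft_force: [-0.7, -1.9, 2.1]
gripper_width: 0.013
grip_force: 69.1
```

```bash
python3 - <<'E'
from h import *
need(.5985,-.1045,.32,68.5);s=env.sense();print(s["gripper_width"],s["grip_force"],s["ft_force"],s["ft_torque"])
E
```

```text
t 9.6667 pos [ 0.5982 -0.1036  0.3196] yang 68.75556876309564 need [-0.0006 -0.0007 -0.0004] spin 0.004460516381268267
0.013019560129692761 69.06853795051575 [-0.72402682 -1.92237794  2.06581276] [-0.37496027  0.20653827 -0.05933392]
```

Call:
{"name": "jog_arm", "arguments": {"series": [{"dx": 0, "dy": 0, "dz": -0.001, "spin": 0, "grip": 0}, {"dx": 0, "dy": 0, "dz": -0.003, "spin": 0, "grip": 0}, {"dx": 0, "dy": 0, "dz": -0.006, "spin": 0, "grip": 0}, {"dx": 0, "dy": 0, "dz": -0.01, "spin": 0, "grip": 0}, {"dx": 0, "dy": 0, "dz": -0.014, "spin": 0, "grip": 0}, {"dx": 0, "dy": 0, "dz": -0.017, "spin": 0, "grip": 0}, {"dx": 0, "dy": 0, "dz": -0.019, "spin": 0, "grip": 0}, {"dx": 0, "dy": 0, "dz": -0.02, "spin": 0, "grip": 0}]}}

```text
t: 10.33
position: [0.5983, -0.1035, 0.34]
ee_rot: [0.0, 0.184, 0.983, 0.0]
ft_force: [0.8, 0.7, -3.9]
gripper_width: 0.0131
grip_force: 68.2
```

```bash
python3 - <<'E'
from h import *
need(.599,-.104,.4015,68.7);s=env.sense();print(s["gripper_width"],s["grip_force"],s["ft_force"],s["ft_torque"])
E
```

```text
t 10.3333 pos [ 0.5983 -0.1035  0.34  ] yang 68.75376735073219 need [-0.0009 -0.0002 -0.0615] spin 0.0009384173003512465
0.013132608573422853 68.18656325340271 [ 0.81356941  0.69862671 -3.92710987] [-0.06554405  0.06167192 -0.01093301]
```

Call:
{"name": "jog_arm", "arguments": {"series": [{"dx": 0, "dy": 0, "dz": -0.002, "spin": 0, "grip": 0}, {"dx": 0, "dy": 0, "dz": -0.006, "spin": 0, "grip": 0}, {"dx": 0, "dy": 0, "dz": -0.011, "spin": 0, "grip": 0}, {"dx": 0, "dy": 0, "dz": -0.017, "spin": 0, "grip": 0}, {"dx": 0, "dy": 0, "dz": -0.023, "spin": 0, "grip": 0}, {"dx": 0, "dy": 0, "dz": -0.028, "spin": 0, "grip": 0}, {"dx": 0, "dy": 0, "dz": -0.031, "spin": 0, "grip": 0}, {"dx": 0, "dy": 0, "dz": -0.032, "spin": 0, "grip": 0}]}}

```text
t: 11.0
position: [0.5984, -0.1035, 0.3726]
ee_rot: [0.001, 0.184, 0.983, -0.0]
ft_force: [1.2, -0.6, -5.0]
gripper_width: 0.0133
grip_force: 68.2
```

Call:
{"name": "jog_arm", "arguments": {"series": [{"dx": 0, "dy": 0, "dz": -0.002, "spin": 0, "grip": 0}, {"dx": 0, "dy": 0, "dz": -0.006, "spin": 0, "grip": 0}, {"dx": 0, "dy": 0, "dz": -0.011, "spin": 0, "grip": 0}, {"dx": 0, "dy": 0, "dz": -0.017, "spin": 0, "grip": 0}, {"dx": 0, "dy": 0, "dz": -0.023, "spin": 0, "grip": 0}, {"dx": 0, "dy": 0, "dz": -0.027, "spin": 0, "grip": 0}, {"dx": 0, "dy": 0, "dz": -0.029, "spin": 0, "grip": 0}, {"dx": 0, "dy": 0, "dz": -0.03, "spin": 0, "grip": 0}]}}

```text
t: 11.67
position: [0.5983, -0.1035, 0.4022]
ee_rot: [0.001, 0.184, 0.983, -0.0]
ft_force: [0.7, 0.1, -3.7]
gripper_width: 0.0129
grip_force: 68.2
```

Call:
{"name": "jog_arm", "arguments": {"series": [{"dx": 0, "dy": 0, "dz": 0, "spin": 0, "grip": 0}, {"dx": 0, "dy": 0, "dz": 0, "spin": 0, "grip": 0}, {"dx": 0, "dy": 0, "dz": 0, "spin": 0, "grip": 0}, {"dx": 0, "dy": 0, "dz": 0, "spin": 0, "grip": 0}]}}

```text
t: 12.0
position: [0.598, -0.1035, 0.4009]
ee_rot: [-0.0, 0.184, 0.983, 0.0]
ft_force: [-0.4, 0.4, -4.5]
gripper_width: 0.0127
grip_force: 68.2
```

```bash
python3 - <<'E'
from h import *
need(.601,-.103,.4015,68.7);s=env.sense();print(s["gripper_width"],s["grip_force"],s["ft_force"],s["ft_torque"])
c=imaging.capture("scene");cv2.imwrite("pics/l1.png",cv2.resize(c["img"][180:330,220:370],(600,600),interpolation=cv2.INTER_CUBIC))
for k in("rack","rack_grip"):
    for L in imaging.landmark_of("scene",k)[:1]:print(k,L["score"],L["at"],"pred",proj(c,(.5985,-.1036,.122 if k=="rack" else .247)))
E
```

```text
t 12.0 pos [ 0.598  -0.1035  0.4009] yang 68.75233620269988 need [-0.0026  0.0015 -0.0006] spin 0.0009134390551039963
0.0127349937205419 68.1856906414032 [-0.44042514  0.37919681 -4.47457258] [-0.04384614 -0.0463729   0.03387007]
rack 0.63 [260.1, 288.3] pred (np.float64(258.77480953960844), np.float64(288.9614015437582))
rack_grip 0.98 [212.4, 292.5] pred (np.float64(212.8802367356412), np.float64(286.08018597472886))
```

View pics/l1.png

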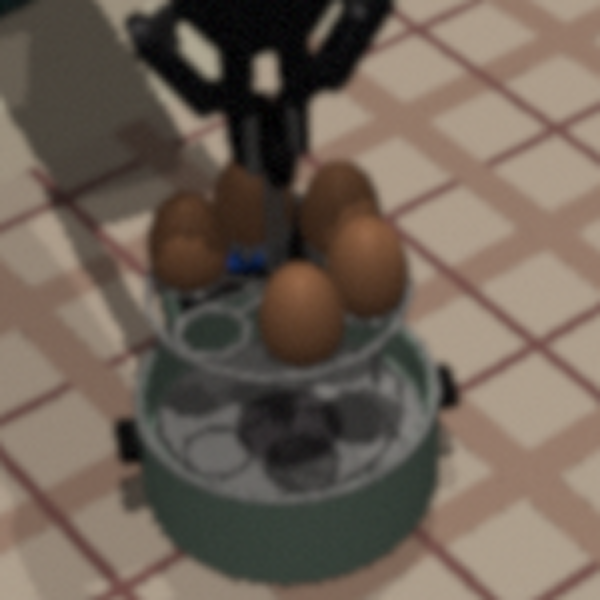

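All five eggs stand upright in the lifted rack: (185, 240), (240, 205), (340, 200), (367, 262) and (302, 313). The hoop is level over the bowl with its feet about 5 cm above the rim, and the arm is still.

```bash
python3 -c "
from h import *
print(workorder.hand_in())"
```

```text
the job is handed in; nothing more can be done
None
```

The dial is back on its white off dot, and the arm is holding the rack level and still about 5 cm above the rim with all five eggs upright. I handed the job in at about 12 s; the judge's result wasn't shown.

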